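# Tip out the sweets, then hold one up in the tongs

### The job

Tip the three gold foil sweets out of the bowl into the aluminium tray, and stand the empty bowl upright on its coaster again and let it go. Then take the tongs, close them on any one sweet, lift it about 10 cm above the tray and finish while still holding it there in the tongs, with the other two sweets left lying in the tray. Never touch the sweets with the gripper itself, and leave the two remotes and the bottle where they are.

Things in the scene. Friction and masses are not known exactly. Their poses are not given: they have to be found in the camera images.
- tray: Rectangular aluminium serving tray, fixed to the sideboard, open on top: 220 mm along its x, 280 mm along its y, rim 4 mm thick and 11 mm high, floor 4 mm thick (inner floor 4 mm above the sideboard). Origin: centre of its underside, z up. Small handle bows stick out 15 mm at both y ends.
- coaster: Round blue ceramic coaster with a white face, 110 mm across, 8 mm thick, fixed to the sideboard. Origin: centre of its underside. The bowl starts on it.
- bowl: White ceramic bowl with a wooden stick handle, loose, about 0.2 kg. Foot 64 mm across, straight flared wall (38 degrees out from vertical), rim 120 mm across, 36 mm high; wall and floor 4 mm thick: tip it some 70 to 90 degrees and the sweets tumble out over the rim. Origin: centre of its underside, z up to the mouth; the handle runs along the bowl's -y.
- bowl_grip (a point): Point to grip on the axis of the bowl's handle, 105 mm from the bowl's axis (bowl frame: 0, -105, 30 mm); axes as the bowl's. The handle is a round bar 16 mm thick, level, 30 mm above the bowl's underside, from the wall out to 140 mm from the bowl's axis.
- sweet0: Gold foil sweet, one of three alike, loose, 14 g: a hard faceted ball (octagonal both ways, flats about 11 mm wide), 24 to 26 mm across, that settles on a flat with its centre about 12 to 13 mm above what it lies on. Origin: its centre; axes of no importance. Starts in the bowl.
- sweet1: Gold foil sweet, one of three alike, loose, 14 g: a hard faceted ball (octagonal both ways, flats about 11 mm wide), 24 to 26 mm across, that settles on a flat with its centre about 12 to 13 mm above what it lies on. Origin: its centre; axes of no importance. Starts in the bowl.
- sweet2: Gold foil sweet, one of three alike, loose, 14 g: a hard faceted ball (octagonal both ways, flats about 11 mm wide), 24 to 26 mm across, that settles on a flat with its centre about 12 to 13 mm above what it lies on. Origin: its centre; axes of no importance. Starts in the bowl.
- tongs: Spring tongs of steel, loose, 85 g, 176 mm long, lying with the two arms side by side. Origin: midway between the two black grip pads (tongs open), at underside height, about the balance point; x to the jaws, y to the left arm, z up. Pads on the arms' outsides from x = -26 to 26 mm, 4 to 24 mm above the underside, 53 mm over both when open. The frame is fixed to the left arm.
- tongs_jaws (a point): Midpoint between the two flat jaws with the tongs open, 66 mm ahead of the tongs' origin, 13 mm above the underside; fixed to the left arm, axes as the tongs'. Jaws: from x = 50 to 82 mm of the tongs' frame, 26 mm high (down to the underside), 5 mm thick, 50 mm apart inside when open. The arms behind them are 6 to 22 mm above the underside.
- tongs_heel (a point): Upright hinge pin of the tongs, 85 mm behind the tongs' origin, 13 mm above the underside; 18 mm thick, 26 mm high.
- tongs_arm (a joint): Tongs closing: angle between the arms in rad, 0 = fully open (a spring pushes them open, about 3 to 5 N at the black pads), growing as they are squeezed. Squeezing the pads 1 mm narrower brings the jaws about 1.8 mm nearer each other. About 0.16 with a sweet between the jaws, 0.31 with the jaws shut on nothing.
- remote_black: Black TV remote, bystander, 45 x 160 x 16 mm (x, y, z), lying loose. Origin: centre of its underside.
- remote_silver: Silver TV remote, bystander, 45 x 160 x 16 mm (x, y, z), lying loose. Origin: centre of its underside.
- bottle: Capped empty green glass bottle, bystander, 62 mm across, 200 mm tall, standing loose. Origin: centre of its underside.

How it is judged:
On the way, in this order (a step that is already met when the one before it is completed fails the run):
1. all three sweets lie in the tray (x of sweet0 in the frame of tray between -0.105 and 0.105 m and y of sweet0 in the frame of tray between -0.135 and 0.135 m and z of each of sweet0, sweet1, sweet2 in the frame of tray below 0.03 m and x of sweet1 in the frame of tray between -0.105 and 0.105 m and y of sweet1 in the frame of tray between -0.135 and 0.135 m and x of sweet2 in the frame of tray between -0.105 and 0.105 m and y of sweet2 in the frame of tray between -0.135 and 0.135 m), for 0.2 s.
2. the bowl stands upright on its coaster, let go (angle between bowl's own z axis and vertical below 0.12 rad and horizontal distance between bowl and coaster below 0.03 m and height (world z) of bowl below 0.015 m and linear speed of bowl below 0.03 m/s and contact force between the fingers and bowl below 0.05 N), for 0.2 s.
At the end, for the whole second after the job is handed in: One sweet is held still between the closed tongs, its centre at least 75 mm above the sideboard, touched by the tongs (over 1 N) and by neither gripper, tray nor bowl; the other two lie in the tray; the bowl stands upright (within 7 degrees), its centre within 30 mm of the coaster's (angle between bowl's own z axis and vertical below 0.12 rad and horizontal distance between bowl and coaster below 0.03 m and height (world z) of bowl below 0.015 m and linear speed of bowl below 0.03 m/s and value of joint tongs_arm above 0.07 rad and ((height (world z) of sweet0 above 0.075 m and contact force between tongs and sweet0 above 1 N and contact force between the fingers and sweet0 below 0.05 N and linear speed of sweet0 below 0.05 m/s and contact force between sweet0 and tray below 0.02 N and contact force between sweet0 and bowl below 0.02 N and x of sweet1 in the frame of tray between -0.105 and 0.105 m and y of sweet1 in the frame of tray between -0.135 and 0.135 m and z of each of sweet1, sweet2 in the frame of tray below 0.03 m and x of sweet2 in the frame of tray between -0.105 and 0.105 m and y of sweet2 in the frame of tray between -0.135 and 0.135 m) or (height (world z) of sweet1 above 0.075 m and contact force between tongs and sweet1 above 1 N and contact force between the fingers and sweet1 below 0.05 N and linear speed of sweet1 below 0.05 m/s and contact force between sweet1 and tray below 0.02 N and contact force between sweet1 and bowl below 0.02 N and x of sweet0 in the frame of tray between -0.105 and 0.105 m and y of sweet0 in the frame of tray between -0.135 and 0.135 m and z of each of sweet0, sweet2 in the frame of tray below 0.03 m and x of sweet2 in the frame of tray between -0.105 and 0.105 m and y of sweet2 in the frame of tray between -0.135 and 0.135 m) or (height (world z) of sweet2 above 0.075 m and contact force between tongs and sweet2 above 1 N and contact force between the fingers and sweet2 below 0.05 N and linear speed of sweet2 below 0.05 m/s and contact force between sweet2 and tray below 0.02 N and contact force between sweet2 and bowl below 0.02 N and x of sweet0 in the frame of tray between -0.105 and 0.105 m and y of sweet0 in the frame of tray between -0.135 and 0.135 m and z of each of sweet0, sweet1 in the frame of tray below 0.03 m and x of sweet1 in the frame of tray between -0.105 and 0.105 m and y of sweet1 in the frame of tray between -0.135 and 0.135 m))); the arm keeps its last pose, push and grip.
It fails at once if the gripper's fingers touch a sweet (contact force between the fingers and sweet0 above 0.3 N or contact force between the fingers and sweet1 above 0.3 N or contact force between the fingers and sweet2 above 0.3 N).
It fails at once if a remote or the bottle is shifted by more than 20 mm or the bottle is tipped (distance of any of remote_black, remote_silver, bottle from where it was at the start of the episode above 0.02 m or angle between bottle's own z axis and vertical above 0.3 rad).
It also fails if it takes over 66 s, if anything falls off the work surface, if the arm or the gripper's body presses on something with over 40 N, if the wrist force passes 120 N, or if a joint passes its speed limit or range.

### The arm

A 6-joint arm with a two-finger parallel gripper is mounted at the origin on the work surface. World frame = base frame: x ahead of the robot, y to its left, z up, the work surface at z = 0. Lengths are in m, angles in rad, forces in N, time in s.
With the tool pointing down it reaches from about 0.3 to 0.875 m from the base axis. Payload 4.2 kg.
Tool frame: the origin (TCP) lies on the centre line of the jaws, within the pads' length; the fingertips stand 11 mm ahead of it and the grasp point (between the pads) lies 8 mm behind it; z points along the fingers, y is the line along which they close (so a half turn about z gives the same grasp; the last joint's range is limited). The gripper opens to 85 mm and grips with 20 to 120 N. Pads are 22 mm wide; open, the fingers measure 114 mm over their backs; the gripper's body (76 mm by 85 mm) begins 54 mm behind the grasp point. The pads swing forward as they close: fully open they stand 13 mm farther back than shut.
Start: joints at [1.196, 0.32, 1.565, -0, 1.257, -0.02], TCP at [0.2, 0.539, 0.209] pointing down, gripper open.
Joint ranges: [-3.11, 3.11], [-0.84, 2.01], [0.21, 2.61], [-1.34, 4.49], [0.05, 2.63], [-2.56, 2.56]. Speed limits (rad/s): [2.57, 2.57, 3.14, 3.14, 3.14, 3.14].

### API

Orientations are given as a unit quaternion [x, y, z, w].
In Python, from workcell import robot, optics gives the robot as it stands. The module is installed in compiled form; this text tells all that it offers.
- The arm moves only by the tool step_arm, never from a script. Its argument "moves" is a list of rows, each an object with "jaw": the closure, from 0 (fully open) to 1 (shut); "slide": the shift along the tool's x, y, z in m, a list of three; "twist": the turn, a rotation vector about the tool's x, y, z in degrees, a list of three. In form: [{"jaw": jaw, "slide": [dx, dy, dz], "twist": [ax, ay, az]}, ...]. A call has 1 to 20 rows; each row shifts and turns the commanded pose from where the row before left it, along the tool's axes as they then stand; what a row does not reach is not made up. A row lasts 1/12 s, in which the tool goes at most 41.7 mm and 7.16 degrees, less where a joint would pass 70% of its speed; a pose out of reach is approached as far as the arm can. A call with a gripper value outside its range is refused whole. The fingers move at their own pace and stop on an object; "force" is the grip in N (left out, the last holds). Time passes only in rows, so rows that do not move let the fingers close. It gives the time, the measured TCP pose, the force, the opening and the grip force at its end, in the units of the state.
- robot.get_state(): the state, without advancing time (a new reading comes with each control period).
- optics.get_image(name): name is "scene" or "top"; returns a dict with "pixels" (400x640x3 uint8, red, green, blue), "fx", "fy", "cx", "cy" (pixels), "dist" ([k1, k2, p1, p2, k3] as OpenCV has them; the pictures are not rectified), "extrinsics" (4x4, takes a point from camera to world coordinates). Camera axes: x right, y down, z forward; pixel columns grow to the right and rows downward; lengths in m; the calibration is good to about 2 mm. A picture is of the moment at which its call begins. There is no depth.
- robot.finish_job(): hands the job in; it is judged then, once.
The state is a dict: "clock": time; "joint_positions": joint angles; "joint_vel": joint speeds; "effort": joint torques, N m; "tool_pos": TCP position; "eef_rot": TCP orientation; "force": force on the tool from outside, world axes, zero at the start; "wrist_torque": the same for the moment, N m; "finger_gap": opening from 0.0 (shut) to 1.0 (fully open); "grasp_force": force on a finger pad.
Only numpy, scipy, OpenCV 4.12 (cv2) and the standard library are available. Lean on these libraries where they do the work, as an engineer would, in place of code of your own. Each camera call takes 0.05 s, during which the arm holds its last target. There are 200 camera calls.

## Working session

There is one attempt and no reset: what is moved stays moved. The work goes in short steps, Python scripts to look and compute and a tool call to move; the robot and the scene stay as the last step left them, time stands still between calls to the robot, and variables do not carry over. Pictures are saved under pics/ and viewed, at most 10 in all, crops included, and the job is handed in when it is done.

Besides the shell and the picture viewer there is one more tool, called after "Emit:" as name(argument=value, ...), one argument or row to a line, values as JSON. step_arm: Moves the arm, as the interface text tells. Its arguments: {"type":"object","properties":{"moves":{"type":"array","items":{"type":"object","properties":{"jaw":{"type":"number"},"slide":{"type":"array","items":{"type":"number"}},"twist":{"type":"array","items":{"type":"number"}}}}},"force":{"type":"number"}},"required":["moves"]}

```bash
mkdir -p pics; cat > h.py <<'E'
import numpy as np, cv2
from workcell import robot, optics
def snap(name,f):
    d=optics.get_image(name); cv2.imwrite('pics/'+f,d['pixels'][:,:,::-1]); np.savez('pics/'+f+'.npz',**d); return d
def ray(d,uv):
    K=np.array([[d['fx'],0,d['cx']],[0,d['fy'],d['cy']],[0,0,1]],float)
    p=cv2.undistortPoints(np.array([[uv]],float),K,np.array(d['dist'],float))[0,0]
    E=np.array(d['extrinsics']); r=E[:3,:3]@np.array([p[0],p[1],1]); return E[:3,3],r/np.linalg.norm(r)
def atz(d,uv,z):
    o,r=ray(d,uv); return (o+r*(z-o[2])/r[2]).round(4)
def tri(d1,u1,d2,u2):
    o1,r1=ray(d1,u1);o2,r2=ray(d2,u2)
    s=np.linalg.lstsq(np.c_[r1,-r2],o2-o1,rcond=None)[0]
    a=o1+s[0]*r1;b=o2+s[1]*r2; return ((a+b)/2).round(4),round(float(np.linalg.norm(a-b)),4)
def proj(d,P):
    E=np.linalg.inv(np.array(d['extrinsics'])); K=np.array([[d['fx'],0,d['cx']],[0,d['fy'],d['cy']],[0,0,1]],float)
    return cv2.projectPoints(np.array(P,float).reshape(-1,1,3),cv2.Rodrigues(E[:3,:3])[0],E[:3,3],K,np.array(d['dist'],float))[0][:,0]
def load(f): return dict(np.load('pics/'+f+'.npz'))
E
python3 - <<'E'
from h import *
for n in('scene','top'):
    d=snap(n,n+'0.png');print(n,d['fx'],np.array(d['extrinsics']).round(3).tolist())
print(robot.get_state())
a=cv2.imread('pics/scene0.png');b=cv2.imread('pics/top0.png')
E
```

```text
scene 398.50075595742953 [[-0.315, 0.812, -0.491, 1.076], [0.949, 0.268, -0.166, 0.129], [-0.003, -0.518, -0.855, 0.898], [0.0, 0.0, 0.0, 1.0]]
top 423.4893091068597 [[0.001, -0.985, 0.17, 0.405], [-1.0, 0.004, 0.028, -0.029], [-0.028, -0.17, -0.985, 1.241], [0.0, 0.0, 0.0, 1.0]]
{'clock': 0.1, 'joint_positions': array([ 1.19598993e+00,  3.20237199e-01,  1.56556850e+00, -2.96530262e-05,
        1.25740520e+00, -2.00118274e-02]), 'joint_vel': array([-0.00109118, -0.00216275, -0.00312289,  0.00016341, -0.00071828,
        0.00102926]), 'effort': array([-3.43588972e-04, -4.16420317e+01, -2.34701300e+01, -6.37821154e-05,
        4.94195308e-03,  2.21713429e-05]), 'tool_pos': array([0.1995966 , 0.53874574, 0.20835661]), 'eef_rot': array([ 1.76463735e-01,  9.84306810e-01, -7.96172206e-04, -1.44865710e-04]), 'force': array([ 0.22149841,  0.2108315 , -0.59770606]), 'wrist_torque': array([ 0.01612495, -0.01299105,  0.00706965]), 'grasp_force': 0.0, 'finger_gap': 0.9983614958312228}
```

View pics/scene0.png

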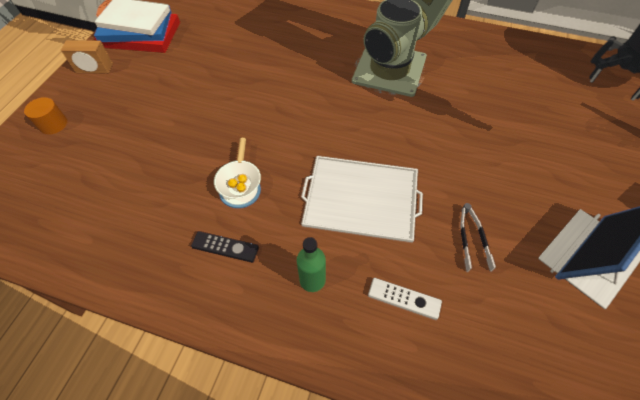

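View pics/top0.png

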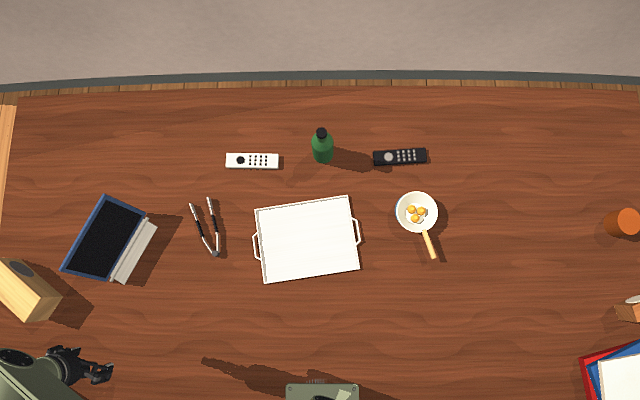

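The scene view shows the bowl at (238,181) with its handle at (241,150), the tray at (361,198) and the tongs at (476,238). In the top view the bowl is at (416,212), the tray at (307,239) and the tongs at (206,227). I'll enlarge the bowl and tongs in both views.

```bash
python3 - <<'E'
from h import *
def crop(f,x,y,w,h,W=400,H=300):
    c=cv2.resize(cv2.imread('pics/'+f)[y:y+h,x:x+w],(W,H),interpolation=cv2.INTER_CUBIC)
    s=W/w
    for u in range((x+9)//10*10,x+w,10):
        cv2.putText(c,str(u),(int((u-x+.5)*s)-8,8),0,.3,(0,255,0)); cv2.line(c,(int((u-x+.5)*s),10),(int((u-x+.5)*s),16),(0,255,0))
    for v in range((y+9)//10*10,y+h,10):
        cv2.putText(c,str(v),(0,int((v-y+.5)*s)+3),0,.3,(0,255,0)); cv2.line(c,(20,int((v-y+.5)*s)),(26,int((v-y+.5)*s)),(0,255,0))
    return c
a=np.hstack([crop('scene0.png',190,133,100,75),crop('top0.png',375,187,100,75)])
b=np.hstack([crop('scene0.png',430,200,100,75),crop('top0.png',155,190,100,75)])
cv2.imwrite('pics/c1.png',np.vstack([a,b]))
E
```

```text
(no output)
```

View pics/c1.png

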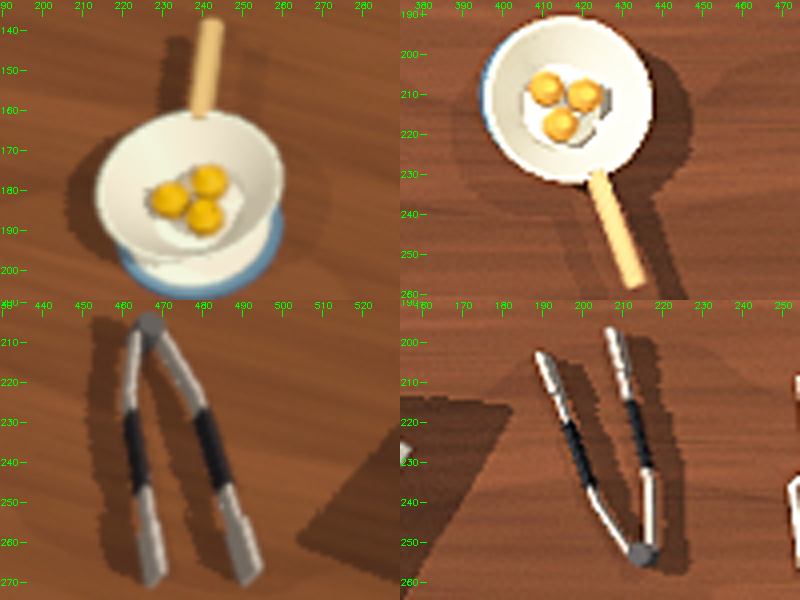

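```bash
python3 - <<'E'
from h import *
s=load('scene0.png');t=load('top0.png')
L={'rimc':((237,178.7),(416.4,211.6)),'hend':((242.3,137.5),(433.3,258)),'hwall':((239.8,161.3),(423.8,229.5)),
'hinge':((467.3,205.5),(215,252.7)),'tipR':((467.5,270.7),(207,196.5)),'tipL':((491.5,270.2),(189.5,202.7)),
'padR':((463.5,237.3),(214,223)),'padL':((483.3,236.5),(199.2,228.3)),
't1':((317,157),(360,270)),'t2':((419,166),(264,283)),'t3':((413,240),(254,209)),'t4':((303,227),(348,196))}
for k,(a,b) in L.items(): print(k,*tri(s,a,t,b), atz(s,a,.015),atz(t,b,.015))
print('bottle',atz(t,(322,160),0), atz(s,(313,289),0))
E
```

```text
rimc [ 0.5845 -0.2732  0.0443] 0.0014 [ 0.5677 -0.2877  0.015 ] [ 0.5886 -0.2785  0.015 ]
hend [ 0.4525 -0.3171  0.0446] 0.0028 [ 0.4311 -0.3341  0.015 ] [ 0.4532 -0.3228  0.015 ]
hwall [ 0.5322 -0.2904  0.0466] 0.0018 [ 0.5117 -0.305   0.015 ] [ 0.5359 -0.2982  0.015 ]
hinge [0.4683 0.3081 0.0288] 0.0022 [0.4584 0.3121 0.015 ] [0.4691 0.3109 0.015 ]
tipR [0.6368 0.3399 0.0138] 0.0049 [0.638  0.3371 0.015 ] [0.6365 0.3421 0.015 ]
tipL [0.6181 0.3929 0.0141] 0.0045 [0.619  0.3902 0.015 ] [0.6179 0.395  0.015 ]
padR [0.5561 0.3153 0.02  ] 0.0011 [0.5532 0.3158 0.015 ] [0.5566 0.3172 0.015 ]
padL [0.5401 0.3595 0.0219] 0.0006 [0.5357 0.3617 0.015 ] [0.5408 0.3614 0.015 ]
t1 [ 0.4202 -0.1113  0.0006] 0.0013 [ 0.4306 -0.1068  0.015 ] [ 0.4202 -0.1109  0.015 ]
t2 [0.3826 0.1657 0.0267] 0.0059 [0.3725 0.1691 0.015 ] [0.3828 0.1646 0.015 ]
t3 [0.5984 0.1993 0.0131] 0.0006 [0.5994 0.1995 0.015 ] [0.5982 0.1987 0.015 ]
t4 [ 0.6395 -0.0769 -0.0084] 0.0057 [ 0.6502 -0.0689  0.015 ] [ 0.6359 -0.0787  0.015 ]
bottle [ 0.7501 -0.0019  0.    ] [0.7891 0.0054 0.    ]
```

Checks:
- The bowl rim is at z 0.044 (8+36 mm expected) and the handle is 139 mm long (140 expected).
- The tongs' pads sit midway at (0.548, 0.338), yaw 20°, matching the hinge and tip lengths.
- The tray centre is about (0.51, 0.043), yaw 8°.

Next I'll test how joint 4 takes a sideways tilt.

Emit:
step_arm(
  moves=[
    {"jaw":0,"slide":[0,0,0],"twist":[0,7,0]},
    {"jaw":0,"slide":[0,0,0],"twist":[0,7,0]},
    {"jaw":0,"slide":[0,0,0],"twist":[0,0,0]},
  ],
)

```text
clock: 0.35
tool_pos: [0.2028, 0.5378, 0.2077]
eef_rot: [0.178, 0.976, 0.021, -0.121]
force: [0.2, -0.3, 0.5]
finger_gap: 0.993
grasp_force: 0.0
```

```bash
python3 - <<'E'
from h import *
from scipy.spatial.transform import Rotation as R
s=robot.get_state();print(s['joint_positions'].round(3),s['tool_pos'],R.from_quat(s['eef_rot']).as_matrix().round(3))
E
```

```text
[ 1.047  0.337  1.568  0.253  1.288 -0.241] [0.20276204 0.53777338 0.20770359] [[-0.908  0.352 -0.229]
 [ 0.342  0.936  0.084]
 [ 0.244 -0.002 -0.97 ]]
```

Joint 4 goes positive when the tool points left, and it has plenty of range that way. So I'll pour with the mouth facing right (-y). First I untilt, yaw and travel to the handle.

Emit:
step_arm(
  moves=[
    {"jaw":0,"slide":[0,0,0],"twist":[0,-7,0]},
    {"jaw":0,"slide":[0,0,0],"twist":[0,-7,0]},
    {"jaw":0,"slide":[0,0,0],"twist":[0,0,7]},
    {"jaw":0,"slide":[0,0,0],"twist":[0,0,7]},
    {"jaw":0,"slide":[0,0,0],"twist":[0,0,7]},
    {"jaw":0,"slide":[0,0,0],"twist":[0,0,7]},
    {"jaw":0,"slide":[0,0,0],"twist":[0,0,7]},
    {"jaw":0,"slide":[0,0,0],"twist":[0,0,7]},
    {"jaw":0,"slide":[0,0,0],"twist":[0,0,7]},
    {"jaw":0,"slide":[0,0,0],"twist":[0,0,7]},
    {"jaw":0,"slide":[0,0,0],"twist":[0,0,7]},
    {"jaw":0,"slide":[0,0,0],"twist":[0,0,7]},
    {"jaw":0,"slide":[0,0,0],"twist":[0,0,7]},
    {"jaw":0,"slide":[0,0,0],"twist":[0,0,7]},
    {"jaw":0,"slide":[0,0,0],"twist":[0,0,7]},
    {"jaw":0,"slide":[0,0,0],"twist":[0,0,7]},
    {"jaw":0,"slide":[0,0,0],"twist":[0,0,7]},
    {"jaw":0,"slide":[0,0,0],"twist":[0,0,7]},
    {"jaw":0,"slide":[0,0,0],"twist":[0,0,7]},
    {"jaw":0,"slide":[0,0,0],"twist":[0,0,7]},
  ],
)

```text
clock: 2.02
tool_pos: [0.1993, 0.5391, 0.2089]
eef_rot: [0.958, 0.287, 0.0, 0.001]
force: [0.7, -0.8, -1.4]
finger_gap: 1.0
grasp_force: 0.0
```

Emit:
step_arm(
  moves=[
    {"jaw":0,"slide":[0,0,0],"twist":[0,0,7]},
    {"jaw":0,"slide":[0,0,0],"twist":[0,0,7]},
    {"jaw":0,"slide":[0,0.02,0.004],"twist":[0,0,1.3]},
    {"jaw":0,"slide":[0,0.04,0.004],"twist":[0,0,0]},
    {"jaw":0,"slide":[0,0.04,0.004],"twist":[0,0,0]},
    {"jaw":0,"slide":[0,0.04,0.004],"twist":[0,0,0]},
    {"jaw":0,"slide":[0,0.04,0.004],"twist":[0,0,0]},
    {"jaw":0,"slide":[0,0.04,0.004],"twist":[0,0,0]},
    {"jaw":0,"slide":[0,0.04,0.004],"twist":[0,0,0]},
    {"jaw":0,"slide":[0,0.04,0.004],"twist":[0,0,0]},
    {"jaw":0,"slide":[0,0.04,0.004],"twist":[0,0,0]},
    {"jaw":0,"slide":[0,0.04,0.004],"twist":[0,0,0]},
    {"jaw":0,"slide":[0,0.04,0.004],"twist":[0,0,0]},
    {"jaw":0,"slide":[0,0.04,0.004],"twist":[0,0,0]},
    {"jaw":0,"slide":[0,0.04,0.004],"twist":[0,0,0]},
    {"jaw":0,"slide":[0,0.04,0.004],"twist":[0,0,0]},
    {"jaw":0,"slide":[0,0.04,0.004],"twist":[0,0,0]},
    {"jaw":0,"slide":[0,0.04,0.004],"twist":[0,0,0]},
    {"jaw":0,"slide":[0,0.04,0.004],"twist":[0,0,0]},
    {"jaw":0,"slide":[0,0.04,0.004],"twist":[0,0,0]},
  ],
)

```text
clock: 3.68
tool_pos: [0.4209, -0.1269, 0.137]
eef_rot: [0.987, 0.16, -0.0, 0.001]
force: [-0.0, 0.3, -0.8]
finger_gap: 1.002
grasp_force: 0.0
```

Emit:
step_arm(
  moves=[
    {"jaw":0,"slide":[0,0.04,0.004],"twist":[0,0,0]},
    {"jaw":0,"slide":[0,0.04,0.004],"twist":[0,0,0]},
    {"jaw":0,"slide":[0,0,0],"twist":[0,0,0]},
    {"jaw":0,"slide":[0,0,0],"twist":[0,0,0]},
  ],
)

```text
clock: 4.02
tool_pos: [0.4461, -0.2021, 0.1284]
eef_rot: [0.987, 0.158, -0.001, -0.0]
force: [-0.3, 0.9, 1.2]
finger_gap: 0.999
grasp_force: 0.0
```

```bash
cat >> h.py <<'E'
from scipy.spatial.transform import Rotation as R
def to(P,x=None,z=(0,0,-1)):
    s=robot.get_state();Q=R.from_quat(s['eef_rot']);M=Q.as_matrix()
    print('t',round(s['clock'],2),'tcp',s['tool_pos'].round(4),'x',M[:,0].round(3),'z',M[:,2].round(3),'j',s['joint_positions'].round(2),'gap',round(s['finger_gap'],3))
    print('slide',(M.T@(np.array(P)-s['tool_pos'])).round(4))
    if x is not None:
        x=np.array(x,float);z=np.array(z,float);z/=np.linalg.norm(z);x-=x@z*z;x/=np.linalg.norm(x)
        T=R.from_matrix(np.c_[x,np.cross(z,x),z]); print('twist',(Q.inv()*T).as_rotvec(degrees=True).round(2))
E
python3 - <<'E'
from h import *
to((.4844,-.306,.03),(.949,.316,0))
E
```

```text
t 4.02 tcp [ 0.4461 -0.2021  0.1284] x [ 0.95   0.313 -0.001] z [-0.001 -0.    -1.   ] j [-0.45  0.26  1.88 -0.    1.01  0.81] gap 0.999
slide [0.0041 0.1107 0.0984]
twist [-0.02  0.08 -0.21]
```

Emit:
step_arm(
  moves=[
    {"jaw":0,"slide":[0.001,0.037,0],"twist":[0,0,0]},
    {"jaw":0,"slide":[0.001,0.037,0],"twist":[0,0,0]},
    {"jaw":0,"slide":[0.002,0.037,0],"twist":[0,0,0]},
    {"jaw":0.3,"slide":[0,0,0.02],"twist":[0,0,0]},
    {"jaw":0.3,"slide":[0,0,0.02],"twist":[0,0,0]},
    {"jaw":0.3,"slide":[0,0,0.02],"twist":[0,0,0]},
    {"jaw":0.3,"slide":[0,0,0.02],"twist":[0,0,0]},
    {"jaw":0.3,"slide":[0,0,0.018],"twist":[0,0,0]},
    {"jaw":0.3,"slide":[0,0,0],"twist":[0,0,0]},
  ],
)

```text
clock: 4.77
tool_pos: [0.4824, -0.3014, 0.028]
eef_rot: [0.987, 0.161, -0.003, -0.003]
force: [-0.9, 0.9, -0.3]
finger_gap: 0.701
grasp_force: 0.0
```

```bash
python3 - <<'E'
from h import *
to((.4844,-.306,.03),(.949,.316,0))
s=snap('scene','s1.png');t=snap('top','t1.png')
a=cv2.resize(cv2.imread('pics/s1.png')[115:215,180:300],(400,333),interpolation=2)
b=cv2.resize(cv2.imread('pics/t1.png')[180:280,360:480],(400,333),interpolation=2)
cv2.imwrite('pics/c2.png',np.hstack([a,b]))
E
```

```text
t 4.77 tcp [ 0.4824 -0.3014  0.028 ] x [ 0.948  0.317 -0.005] z [-0.007  0.004 -1.   ] j [-0.58  0.49  1.81 -0.    0.85  0.67] gap 0.701
slide [ 0.0005  0.005  -0.0021]
twist [-0.36  0.3   0.06]
```

View pics/c2.png

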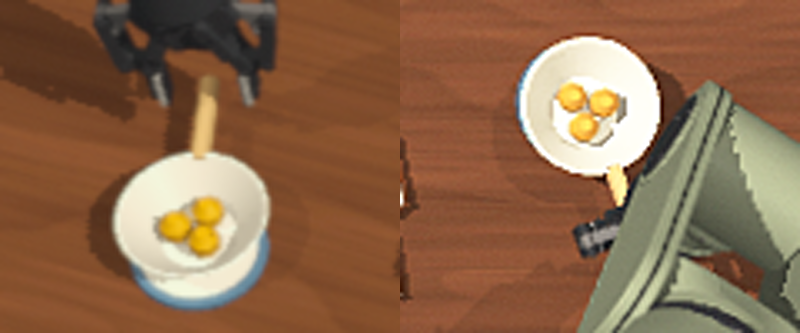

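The handle lies between the open fingers: the tips are at about crop (160,100) and (250,100), the handle end at (207,82). Now I centre the fingers and grip firmly.

Emit:
step_arm(
  force=110,
  moves=[
    {"jaw":0.3,"slide":[0,0.005,-0.002],"twist":[0,0,0]},
    {"jaw":1,"slide":[0,0,0],"twist":[0,0,0]},
    {"jaw":1,"slide":[0,0,0],"twist":[0,0,0]},
    {"jaw":1,"slide":[0,0,0],"twist":[0,0,0]},
    {"jaw":1,"slide":[0,0,0],"twist":[0,0,0]},
    {"jaw":1,"slide":[0,0,0],"twist":[0,0,0]},
    {"jaw":1,"slide":[0,0,0],"twist":[0,0,0]},
  ],
)

```text
clock: 5.45
tool_pos: [0.4863, -0.3097, 0.0332]
eef_rot: [0.987, 0.16, 0.0, -0.0]
force: [0.2, 0.3, -0.2]
finger_gap: -0.003
grasp_force: 0.0
```

```bash
python3 - <<'E'
from h import *
to((.4844,-.306,.03),(.949,.316,0))
E
```

```text
t 5.45 tcp [ 0.4863 -0.3097  0.0332] x [0.949 0.315 0.   ] z [ 0.  0. -1.] j [-0.59  0.49  1.79  0.    0.86  0.66] gap -0.003
slide [-0.0006 -0.0041  0.0032]
twist [-0.   -0.   -0.06]
```

```bash
python3 - <<'E'
from h import *
s=snap('scene','s2.png');t=snap('top','t2.png')
a=cv2.resize(cv2.imread('pics/s2.png')[115:215,180:300],(400,333),interpolation=2)
b=cv2.resize(cv2.imread('pics/t2.png')[180:280,360:480],(400,333),interpolation=2)
cv2.imwrite('pics/c3.png',np.hstack([a,b]))
for P in ([.4863,-.3097,.0332],[.4863,-.3097,.022]): print(proj(s,P))
E
```

```text
[[240.90936746 149.87107323]]
[[241.63237056 152.417612  ]]
```

View pics/c3.png

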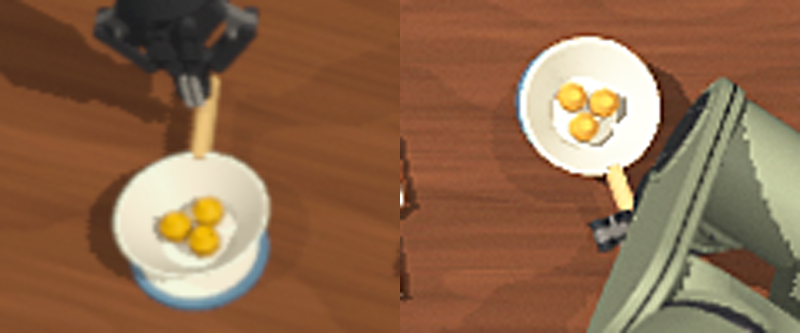

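```bash
python3 - <<'E'
from h import *
s=load('s2.png');t=load('t2.png')
for P in ([.4863,-.3097,.0332],[.4863,-.3097,.022],[.4844,-.306,.046]): print(proj(s,P),proj(t,P))
to((.4844,-.306,.03))
def crop(f,x,y,w,h,pts,W=400,H=300):
    c=cv2.resize(cv2.imread('pics/'+f)[y:y+h,x:x+w],(W,H),interpolation=2);k=W/w
    for p in pts: cv2.drawMarker(c,(int((p[0]+.5-x)*k),int((p[1]+.5-y)*k)),(0,255,0),1,8)
    return c
P=np.array([[.4863,-.3097,.022],[.4863,-.3097,.0532]])
Hd=np.array([[.4525,-.3171,.038],[.4844,-.306,.038]])
a=np.hstack([crop('s2.png',205,120,60,45,np.r_[proj(s,P),proj(s,Hd)]),crop('t2.png',395,220,60,45,np.r_[proj(t,P),proj(t,Hd)])])
d=cv2.absdiff(cv2.imread('pics/s1.png'),cv2.imread('pics/s2.png'))
b=np.hstack([crop('s1.png',205,120,60,45,[]),crop('t1.png',395,220,60,45,[])])
cv2.imwrite('pics/c4.png',np.vstack([a,b]))
E
```

```text
[[240.90936746 149.87107323]] [[429.80141225 246.09557929]]
[[241.63237056 152.417612  ]] [[428.91326993 246.36607476]]
[[241.59380752 146.72148418]] [[429.56022565 246.46434364]]
t 5.55 tcp [ 0.4863 -0.3097  0.0331] x [ 0.949  0.315 -0.   ] z [-0.  0. -1.] j [-0.59  0.49  1.79  0.    0.86  0.66] gap -0.0
slide [-0.0006 -0.0041  0.0031]
```

View pics/c4.png

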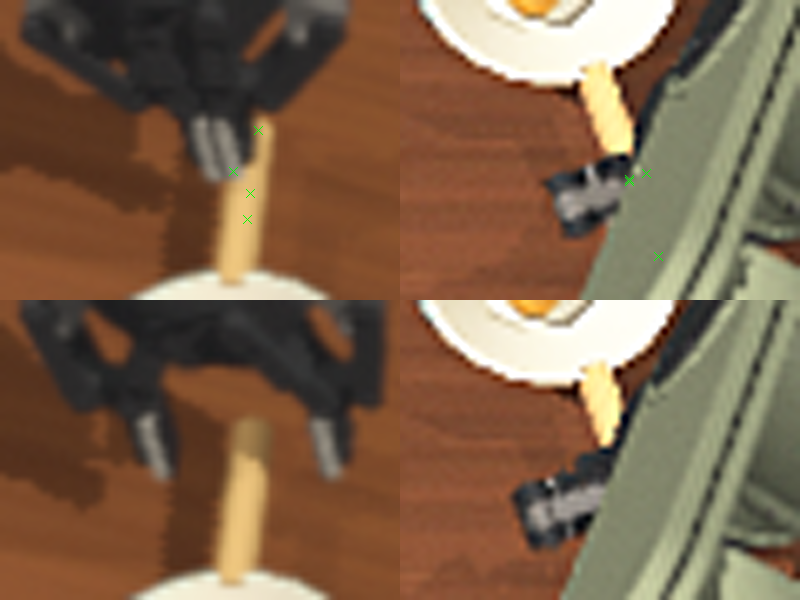

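```bash
python3 - <<'E'
from h import *
s=load('scene0.png');t=load('top0.png')
p=np.array([.1996,.5387,.2084]);y=np.array([.347,.938,0])
for q in (p,p+[0,0,-.011],p+y*.0425+[0,0,.002],p-y*.0425+[0,0,.002]): print(proj(s,q).round(1),proj(t,q).round(1))
a=cv2.resize(cv2.imread('pics/scene0.png')[40:115,560:640],(400,375),interpolation=2)
b=cv2.resize(cv2.imread('pics/top0.png')[325:400,45:125],(400,375),interpolation=2)
s1=load('s1.png')
c=np.array([.4824,-.3014,.028]);print(proj(s1,c+[0,0,-.007]))
cv2.imwrite('pics/c5.png',np.hstack([a,b]))
E
```

```text
[[603.2 100.9]] [[101.8 356.2]]
[[600.4 104.3]] [[104.1 355.4]]
[[622.  108.4]] [[ 86.9 349.4]]
[[585.9  92.4]] [[116.1 363.2]]
[[244.99866589 152.33059357]]
```

View pics/c5.png

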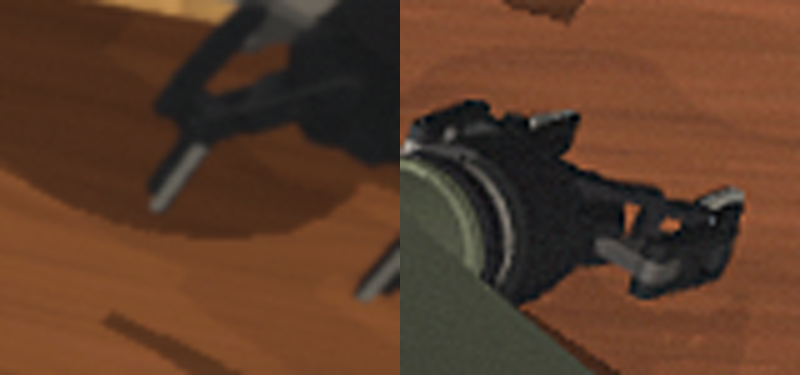

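```bash
python3 - <<'E'
from h import *
s=load('scene0.png');t=load('top0.png')
print(tri(s,(592,81.6),t,(113.6,363.4)),tri(s,(632.6,99),t,(81,348)))
o,r=ray(load('s1.png'),(241.5,146.2)); print(o,r)
c=np.array([.4824,-.3014,.028])
for z in(.03,.04,.045,.05,.055): print((o+r*(z-o[2])/r[2]).round(4))
E
```

```text
(array([0.1916, 0.4899, 0.2466]), 0.0056) (array([0.2237, 0.5755, 0.2473]), 0.0048)
[1.07637927 0.12902964 0.89751953] [-0.52722204 -0.38729337 -0.75633376]
[ 0.4717 -0.3152  0.03  ]
[ 0.4786 -0.3101  0.04  ]
[ 0.4821 -0.3075  0.045 ]
[ 0.4856 -0.305   0.05  ]
[ 0.4891 -0.3024  0.055 ]
```

Both views put the fingertips about 25–35 mm above where I expected from the reported TCP, and about 6 mm further in -y. So the jaws shut above the handle, which is untouched. I'll lift, open, shift back and feel my way lower.

Emit:
step_arm(
  moves=[
    {"jaw":1,"slide":[0,0,-0.03],"twist":[0,0,0]},
    {"jaw":0.3,"slide":[0,0,-0.02],"twist":[0,0,0]},
    {"jaw":0.3,"slide":[0,-0.008,0],"twist":[0,0,0]},
    {"jaw":0.3,"slide":[0,0,0],"twist":[0,0,0]},
    {"jaw":0.3,"slide":[0,0,0],"twist":[0,0,0]},
    {"jaw":0.3,"slide":[0,0,0],"twist":[0,0,0]},
    {"jaw":0.3,"slide":[0,0,0],"twist":[0,0,0]},
  ],
)

```text
clock: 6.13
tool_pos: [0.4833, -0.3019, 0.082]
eef_rot: [0.987, 0.16, -0.001, -0.001]
force: [1.0, -0.4, -0.3]
finger_gap: 0.697
grasp_force: 0.0
```

```bash
python3 - <<'E'
from h import *
to((.4844,-.301,.028),(.949,.316,0))
for n in ('scene','top'):
    d=snap(n,n+'3.png')
a=cv2.resize(cv2.imread('pics/scene3.png')[100:170,200:280],(400,350),interpolation=2)
b=cv2.resize(cv2.imread('pics/top3.png')[215:285,385:465],(400,350),interpolation=2)
cv2.imwrite('pics/c6.png',np.hstack([a,b]))
E
```

```text
t 6.13 tcp [ 0.4833 -0.3019  0.082 ] x [ 0.949  0.315 -0.001] z [-0.002  0.001 -1.   ] j [-0.58  0.42  1.76 -0.    0.97  0.67] gap 0.697
slide [ 0.0014 -0.0004  0.054 ]
twist [-0.09  0.07 -0.04]
```

Emit:
step_arm(
  moves=[
    {"jaw":0.3,"slide":[0.001,0,0.03],"twist":[0,0,0]},
    {"jaw":0.3,"slide":[0,0,0.024],"twist":[0,0,0]},
    {"jaw":0.3,"slide":[0,0,0.006],"twist":[0,0,0]},
    {"jaw":0.3,"slide":[0,0,0.004],"twist":[0,0,0]},
    {"jaw":0.3,"slide":[0,0,0],"twist":[0,0,0]},
    {"jaw":0.3,"slide":[0,0,0],"twist":[0,0,0]},
  ],
)

```text
clock: 6.73
tool_pos: [0.4855, -0.3023, 0.0199]
eef_rot: [0.987, 0.16, 0.001, 0.0]
force: [0.5, 0.4, 0.5]
finger_gap: 0.699
grasp_force: 0.0
```

Emit:
step_arm(
  moves=[
    {"jaw":0.3,"slide":[0,0,0.004],"twist":[0,0,0]},
    {"jaw":0.3,"slide":[0,0,0.003],"twist":[0,0,0]},
    {"jaw":0.3,"slide":[0,0,0],"twist":[0,0,0]},
  ],
)

```text
clock: 6.98
tool_pos: [0.4848, -0.3018, 0.0121]
eef_rot: [0.987, 0.16, 0.0, -0.0]
force: [0.2, 0.3, -1.1]
finger_gap: 0.698
grasp_force: 0.0
```

Emit:
step_arm(
  force=30,
  moves=[
    {"jaw":1,"slide":[0,0,0],"twist":[0,0,0]},
    {"jaw":1,"slide":[0,0,0],"twist":[0,0,0]},
    {"jaw":1,"slide":[0,0,0],"twist":[0,0,0]},
    {"jaw":1,"slide":[0,0,0],"twist":[0,0,0]},
    {"jaw":1,"slide":[0,0,0],"twist":[0,0,0]},
  ],
)

```text
clock: 7.4
tool_pos: [0.4851, -0.3021, 0.0123]
eef_rot: [0.987, 0.16, 0.0, 0.0]
force: [0.5, -0.9, 1.3]
finger_gap: 0.172
grasp_force: 29.4
```

Gripped at a 14.6 mm opening, about the handle's 16 mm, but it may be near the fingertips. I'll reopen, go 9 mm deeper and grip hard.

Emit:
step_arm(
  force=110,
  moves=[
    {"jaw":0.5,"slide":[0,0,0],"twist":[0,0,0]},
    {"jaw":0.5,"slide":[0,0,0],"twist":[0,0,0]},
    {"jaw":0.5,"slide":[0,0,0.005],"twist":[0,0,0]},
    {"jaw":0.5,"slide":[0,0,0.004],"twist":[0,0,0]},
    {"jaw":0.5,"slide":[0,0,0],"twist":[0,0,0]},
    {"jaw":1,"slide":[0,0,0],"twist":[0,0,0]},
    {"jaw":1,"slide":[0,0,0],"twist":[0,0,0]},
    {"jaw":1,"slide":[0,0,0],"twist":[0,0,0]},
    {"jaw":1,"slide":[0,0,0],"twist":[0,0,0]},
    {"jaw":1,"slide":[0,0,0],"twist":[0,0,0]},
  ],
)

```text
clock: 8.23
tool_pos: [0.4851, -0.302, 0.0033]
eef_rot: [0.987, 0.16, 0.0, 0.0]
force: [1.3, -1.1, 0.7]
finger_gap: 0.141
grasp_force: 107.4
```

Emit:
step_arm(
  moves=[
    {"jaw":1,"slide":[0,0,-0.008],"twist":[0,0,0]},
    {"jaw":1,"slide":[0,0,-0.012],"twist":[0,0,0]},
    {"jaw":1,"slide":[0,0,0],"twist":[0,0,0]},
    {"jaw":1,"slide":[0,0,0],"twist":[0,0,0]},
  ],
)

```text
clock: 8.57
tool_pos: [0.4849, -0.3019, 0.0236]
eef_rot: [0.987, 0.16, 0.0, 0.0]
force: [0.3, -0.4, -2.5]
finger_gap: 0.148
grasp_force: 107.5
```

```bash
python3 - <<'E'
from h import *
to((.41,.057,.08),(.949,.316,0))
s=snap('scene','s4.png');t=snap('top','t4.png');s0=load('scene0.png')
# rim mask: white bowl blob centroid shift
for n,d in(('s0',s0),('s4',s),('t0',load('top0.png')),('t4',t)):
    h=cv2.cvtColor(d['pixels'],cv2.COLOR_RGB2HSV);m=((h[...,1]<70)&(h[...,2]>150)).astype('uint8')
    x,y,w,hh=(195,140,90,75) if n[0]=='s' else (385,180,70,70)
    q=np.argwhere(m[y:y+hh,x:x+w]);print(n,len(q),(q.min(0)+[y,x]),(q.max(0)+[y,x]))
E
```

```text
t 8.57 tcp [ 0.4849 -0.3019  0.0236] x [0.949 0.315 0.   ] z [ 0.001 -0.    -1.   ] j [-0.58  0.49  1.82 -0.    0.83  0.67] gap 0.148
slide [ 0.0421 -0.3642 -0.0567]
twist [ 0.04 -0.03 -0.03]
s0 1369 [161 214] [205 260]
s4 1540 [157 213] [205 260]
t0 1140 [191 396] [232 437]
t4 1395 [190 396] [249 454]
```

The bowl is lifted (2.5 N load). The handle axis sits about 35 mm behind the reported TCP, and I'll use that offset from here on. Now I raise and carry it to the tray.

Emit:
step_arm(
  moves=[
    {"jaw":1,"slide":[0,0,-0.015],"twist":[0,0,0]},
    {"jaw":1,"slide":[0,0,-0.02],"twist":[0,0,0]},
    {"jaw":1,"slide":[0,-0.005,-0.02],"twist":[0,0,0]},
    {"jaw":1,"slide":[0,-0.012,-0.02],"twist":[0,0,0]},
    {"jaw":1,"slide":[0.002,-0.018,-0.011],"twist":[0,0,0]},
    {"jaw":1,"slide":[0.003,-0.025,0],"twist":[0,0,0]},
    {"jaw":1,"slide":[0.003,-0.028,0],"twist":[0,0,0]},
    {"jaw":1,"slide":[0.003,-0.028,0],"twist":[0,0,0]},
    {"jaw":1,"slide":[0.003,-0.028,0],"twist":[0,0,0]},
    {"jaw":1,"slide":[0.003,-0.028,0],"twist":[0,0,0]},
    {"jaw":1,"slide":[0.003,-0.028,0],"twist":[0,0,0]},
    {"jaw":1,"slide":[0.003,-0.028,0],"twist":[0,0,0]},
    {"jaw":1,"slide":[0.003,-0.028,0],"twist":[0,0,0]},
    {"jaw":1,"slide":[0.003,-0.028,0],"twist":[0,0,0]},
    {"jaw":1,"slide":[0.003,-0.028,0],"twist":[0,0,0]},
    {"jaw":1,"slide":[0.003,-0.025,0],"twist":[0,0,0]},
    {"jaw":1,"slide":[0.003,-0.025,0],"twist":[0,0,0]},
    {"jaw":1,"slide":[0.003,-0.02,0],"twist":[0,0,0]},
    {"jaw":1,"slide":[0,-0.012,0],"twist":[0,0,0]},
    {"jaw":1,"slide":[0,-0.006,0],"twist":[0,0,0]},
  ],
)

```text
clock: 10.33
tool_pos: [0.3964, 0.092, 0.1086]
eef_rot: [0.987, 0.161, -0.001, -0.0]
force: [-0.0, 0.6, -2.8]
finger_gap: 0.143
grasp_force: 107.8
```

Emit:
step_arm(
  moves=[
    {"jaw":1,"slide":[0,0,0],"twist":[3,0,0]},
    {"jaw":1,"slide":[0,0,0],"twist":[5,0,0]},
    {"jaw":1,"slide":[0,0,0],"twist":[5,0,0]},
    {"jaw":1,"slide":[0,0,0],"twist":[5,0,0]},
    {"jaw":1,"slide":[0,0,0],"twist":[5,0,0]},
    {"jaw":1,"slide":[0,0,0],"twist":[5,0,0]},
    {"jaw":1,"slide":[0,0,0],"twist":[5,0,0]},
    {"jaw":1,"slide":[0,0,0],"twist":[2,0,0]},
    {"jaw":1,"slide":[0,0,0],"twist":[0,0,0]},
  ],
)

```text
clock: 11.08
tool_pos: [0.3981, 0.0887, 0.1075]
eef_rot: [0.942, 0.15, -0.049, -0.297]
force: [0.4, -0.4, -2.1]
finger_gap: 0.146
grasp_force: 108.1
```

```bash
python3 - <<'E'
from h import *
to((.399,.09,.11),(.949,.316,0),(-.316,.949,0))
E
```

```text
t 11.08 tcp [0.3981 0.0887 0.1075] x [ 0.95   0.312 -0.003] z [-0.181  0.545 -0.819] j [-0.23  0.33  2.03  0.55  1.19  0.71] gap 0.146
slide [ 0.0012 -0.0022 -0.0015]
twist [54.98 -0.17 -0.25]
```

Emit:
step_arm(
  moves=[
    {"jaw":1,"slide":[0,0,0],"twist":[4,0,0]},
    {"jaw":1,"slide":[0,0,0],"twist":[4,0,0]},
    {"jaw":1,"slide":[0,0,0],"twist":[4,0,0]},
    {"jaw":1,"slide":[0,0,0],"twist":[4,0,0]},
    {"jaw":1,"slide":[0,0,0],"twist":[4,0,0]},
    {"jaw":1,"slide":[0,0,0],"twist":[4,0,0]},
    {"jaw":1,"slide":[0,0,0],"twist":[4,0,0]},
    {"jaw":1,"slide":[0,0,0],"twist":[4,0,0]},
    {"jaw":1,"slide":[0,0,0],"twist":[4,0,0]},
    {"jaw":1,"slide":[0,0,0],"twist":[4,0,0]},
    {"jaw":1,"slide":[0,0,0],"twist":[4,0,0]},
    {"jaw":1,"slide":[0,0,0],"twist":[4,0,0]},
    {"jaw":1,"slide":[0,0,0],"twist":[4,0,0]},
    {"jaw":1,"slide":[0,0,0],"twist":[0,0,0]},
    {"jaw":1,"slide":[0,0,0],"twist":[0,0,0]},
    {"jaw":1,"slide":[0,0,0],"twist":[0,0,0]},
    {"jaw":1,"slide":[0,0,0],"twist":[0,0,0]},
    {"jaw":1,"slide":[0,0,0],"twist":[0,0,0]},
    {"jaw":1,"slide":[0,0,0],"twist":[0,0,0]},
  ],
)

```text
clock: 12.67
tool_pos: [0.3977, 0.0908, 0.1096]
eef_rot: [0.717, 0.116, -0.109, -0.679]
force: [-0.0, 0.0, -2.4]
finger_gap: 0.142
grasp_force: 108.4
```

```bash
cat >> h.py <<'E'
def gold(d):
    h=cv2.cvtColor(d['pixels'],cv2.COLOR_RGB2HSV);m=((h[...,0]>15)&(h[...,0]<30)&(h[...,1]>160)&(h[...,2]>150)).astype('uint8')
    n,l,st,c=cv2.connectedComponentsWithStats(m)
    return [(c[i].round(1).tolist(),st[i].tolist(),atz(d,c[i],.016)[:2].tolist()) for i in range(1,n) if st[i,4]>8]
E
python3 - <<'E'
from h import *
to((.399,.09,.11),(.949,.316,0),(-.316,.949,0))
for n in('scene','top'):
    d=snap(n,n+'5.png')
    for g in gold(d): print(n,g)
E
```

```text
t 12.67 tcp [0.3977 0.0908 0.1096] x [0.949 0.315 0.001] z [-0.315  0.948 -0.054] j [-0.45  0.85  1.96  0.81  1.75  0.24] gap 0.142
slide [ 0.001  -0.0003 -0.0012]
twist [ 3.11 -0.03  0.08]
scene ([80.1, 44.1], [63, 40, 36, 10, 227], [0.2254, -1.0321])
scene ([37.9, 106.8], [25, 98, 28, 19, 335], [0.5153, -0.9733])
scene ([335.3, 182.3], [332, 179, 8, 8, 47], [0.4966, -0.0324])
scene ([336.8, 198.8], [333, 195, 9, 9, 62], [0.545, -0.0133])
scene ([348.9, 219.2], [345, 215, 9, 9, 66], [0.5932, 0.034])
top ([311.2, 210.5], [307, 207, 9, 8, 33], [0.5929, 0.0296])
top ([325.1, 226.6], [321, 223, 8, 8, 31], [0.5454, -0.0111])
top ([331.8, 241.8], [328, 238, 8, 9, 52], [0.5011, -0.0305])
```

All three sweets lie in the tray, and both views agree: about (0.593,0.032), (0.545,-0.012) and (0.499,-0.031). Now I roll the bowl back and return it.

Emit:
step_arm(
  moves=[
    {"jaw":1,"slide":[0,0,0],"twist":[-4,0,0]},
    {"jaw":1,"slide":[0,0,0],"twist":[-6,0,0]},
    {"jaw":1,"slide":[0,0,0],"twist":[-7,0,0]},
    {"jaw":1,"slide":[0,0,0],"twist":[-7,0,0]},
    {"jaw":1,"slide":[0,0,0],"twist":[-7,0,0]},
    {"jaw":1,"slide":[0,0,0],"twist":[-7,0,0]},
    {"jaw":1,"slide":[0,0,0],"twist":[-7,0,0]},
    {"jaw":1,"slide":[0,0,0],"twist":[-7,0,0]},
    {"jaw":1,"slide":[0,0,0],"twist":[-7,0,0]},
    {"jaw":1,"slide":[0,0,0],"twist":[-7,0,0]},
    {"jaw":1,"slide":[0,0,0],"twist":[-7,0,0]},
    {"jaw":1,"slide":[0,0,0],"twist":[-6,0,0]},
    {"jaw":1,"slide":[0,0,0],"twist":[-5,0,0]},
    {"jaw":1,"slide":[0,0,0],"twist":[-3,0,0]},
    {"jaw":1,"slide":[0,0,0],"twist":[0,0,0]},
  ],
)

```text
clock: 14.02
tool_pos: [0.3953, 0.0922, 0.1093]
eef_rot: [0.987, 0.162, -0.001, 0.0]
force: [0.2, -0.7, -1.9]
finger_gap: 0.148
grasp_force: 108.0
```

```bash
python3 - <<'E'
from h import *
to((.4851,-.302,.108),(.949,.315,0))
E
```

```text
t 14.02 tcp [0.3953 0.0922 0.1093] x [ 0.948  0.32  -0.002] z [-0.002 -0.001 -1.   ] j [ 0.2   0.16  2.07 -0.    0.91  1.45] gap 0.148
slide [-0.0409  0.4022  0.0015]
twist [0.01 0.11 0.27]
```

Emit:
step_arm(
  moves=[
    {"jaw":1,"slide":[-0.002,0.015,0],"twist":[0,0,0.2]},
    {"jaw":1,"slide":[-0.003,0.03,0],"twist":[0,0,0]},
    {"jaw":1,"slide":[-0.004,0.038,0],"twist":[0,0,0]},
    {"jaw":1,"slide":[-0.004,0.038,0],"twist":[0,0,0]},
    {"jaw":1,"slide":[-0.004,0.038,0],"twist":[0,0,0]},
    {"jaw":1,"slide":[-0.004,0.038,0],"twist":[0,0,0]},
    {"jaw":1,"slide":[-0.004,0.038,0],"twist":[0,0,0]},
    {"jaw":1,"slide":[-0.004,0.038,0],"twist":[0,0,0]},
    {"jaw":1,"slide":[-0.004,0.038,0],"twist":[0,0,0]},
    {"jaw":1,"slide":[-0.004,0.038,0],"twist":[0,0,0]},
    {"jaw":1,"slide":[-0.003,0.03,0],"twist":[0,0,0]},
    {"jaw":1,"slide":[-0.001,0.018,0],"twist":[0,0,0]},
    {"jaw":1,"slide":[0,0.005,0],"twist":[0,0,0]},
    {"jaw":1,"slide":[0,0,0.03],"twist":[0,0,0]},
    {"jaw":1,"slide":[0,0,0.03],"twist":[0,0,0]},
    {"jaw":1,"slide":[0,0,0.02],"twist":[0,0,0]},
    {"jaw":1,"slide":[0,0,0],"twist":[0,0,0]},
    {"jaw":1,"slide":[0,0,0],"twist":[0,0,0]},
  ],
)

```text
clock: 15.52
tool_pos: [0.4827, -0.3031, 0.0282]
eef_rot: [0.987, 0.158, -0.001, -0.002]
force: [1.2, 0.3, -0.8]
finger_gap: 0.146
grasp_force: 108.0
```

```bash
python3 - <<'E'
from h import *
to((.4851,-.302,.0035),(.949,.315,0))
E
```

```text
t 15.52 tcp [ 0.4827 -0.3031  0.0282] x [ 0.95   0.312 -0.002] z [-0.003  0.003 -1.   ] j [-0.58  0.48  1.81  0.    0.85  0.67] gap 0.146
slide [ 0.0027 -0.0002  0.0247]
twist [-0.22  0.11 -0.2 ]
```

Emit:
step_arm(
  moves=[
    {"jaw":1,"slide":[0.002,0,0.01],"twist":[0,0,0]},
    {"jaw":1,"slide":[0,0,0.008],"twist":[0,0,0]},
    {"jaw":1,"slide":[0,0,0.006],"twist":[0,0,0]},
    {"jaw":1,"slide":[0,0,0.001],"twist":[0,0,0]},
    {"jaw":1,"slide":[0,0,0],"twist":[0,0,0]},
  ],
)

```text
clock: 15.93
tool_pos: [0.4861, -0.3032, 0.004]
eef_rot: [0.987, 0.158, 0.0, -0.0]
force: [-0.7, 0.9, -0.4]
finger_gap: 0.147
grasp_force: 108.2
```

```bash
python3 - <<'E'
from h import *
to((.4851,-.302,.0033),(.949,.315,0)); print(robot.get_state()['force'])
E
```

```text
t 15.93 tcp [ 0.4861 -0.3032  0.004 ] x [0.95  0.312 0.   ] z [-0.  0. -1.] j [-0.58  0.52  1.83  0.    0.8   0.68] gap 0.147
slide [-0.0005 -0.0014  0.0008]
twist [-0.02 -0.01 -0.18]
[-0.73420536  0.93289245 -0.4462379 ]
```

Emit:
step_arm(
  moves=[
    {"jaw":1,"slide":[0,0,0.0005],"twist":[0,0,0]},
    {"jaw":0.7,"slide":[0,0,0],"twist":[0,0,0]},
    {"jaw":0.3,"slide":[0,0,0],"twist":[0,0,0]},
    {"jaw":0.3,"slide":[0,0,0],"twist":[0,0,0]},
    {"jaw":0.3,"slide":[0,0,0],"twist":[0,0,0]},
    {"jaw":0.3,"slide":[0,0,0],"twist":[0,0,0]},
    {"jaw":0.3,"slide":[0,0,-0.03],"twist":[0,0,0]},
    {"jaw":0.3,"slide":[0,0,-0.04],"twist":[0,0,0]},
    {"jaw":0.3,"slide":[0,0,-0.04],"twist":[0,0,0]},
    {"jaw":0.3,"slide":[0,0,-0.04],"twist":[0,0,0]},
    {"jaw":0,"slide":[0,0,0],"twist":[0,0,0]},
  ],
)

```text
clock: 16.85
tool_pos: [0.4903, -0.3061, 0.1623]
eef_rot: [0.987, 0.158, 0.006, 0.006]
force: [0.8, -0.9, 0.5]
finger_gap: 0.824
grasp_force: 0.0
```

```bash
python3 - <<'E'
from h import *
to((.4851,-.302,.12),(.949,.315,0))
for n in('scene','top'):
    d=snap(n,n+'6.png')
    h=cv2.cvtColor(d['pixels'],cv2.COLOR_RGB2HSV);m=((h[...,1]<70)&(h[...,2]>150)).astype('uint8')
    for q,dd in(('old',load(n+'0.png')),('new',d)):
        h=cv2.cvtColor(dd['pixels'],cv2.COLOR_RGB2HSV);m=((h[...,1]<70)&(h[...,2]>150)).astype('uint8')
        x,y,w,hh=(195,140,90,75) if n=='scene' else (385,180,65,60)
        p=np.argwhere(m[y:y+hh,x:x+w]);print(n,q,len(p),p.min(0)+[y,x],p.max(0)+[y,x])
E
```

```text
t 16.85 tcp [ 0.4903 -0.3061  0.1623] x [0.95  0.312 0.011] z [ 0.014 -0.009 -1.   ] j [-0.58  0.35  1.64  0.    1.13  0.68] gap 0.824
slide [-0.0041 -0.0061  0.0422]
twist [ 0.74 -0.6  -0.19]
scene old 1369 [161 214] [205 260]
scene new 1621 [161 214] [205 260]
top old 1140 [191 396] [232 437]
top new 1351 [191 396] [231 437]
```

The bowl is back at its original image position in both views. Next I travel to the tongs at (0.548, 0.338), yaw 20°, keeping nearly the same orientation.

Emit:
step_arm(
  moves=[
    {"jaw":0,"slide":[0.007,-0.016,0],"twist":[0,0,-1.8]},
    {"jaw":0,"slide":[0.016,-0.034,0],"twist":[0,0,0]},
    {"jaw":0,"slide":[0.016,-0.034,0],"twist":[0,0,0]},
    {"jaw":0,"slide":[0.016,-0.034,0],"twist":[0,0,0]},
    {"jaw":0,"slide":[0.016,-0.034,0],"twist":[0,0,0]},
    {"jaw":0,"slide":[0.016,-0.034,0],"twist":[0,0,0]},
    {"jaw":0,"slide":[0.016,-0.034,0],"twist":[0,0,0]},
    {"jaw":0,"slide":[0.016,-0.034,0],"twist":[0,0,0]},
    {"jaw":0,"slide":[0.016,-0.034,0],"twist":[0,0,0]},
    {"jaw":0,"slide":[0.016,-0.034,0],"twist":[0,0,0]},
    {"jaw":0,"slide":[0.016,-0.034,0],"twist":[0,0,0]},
    {"jaw":0,"slide":[0.016,-0.034,0],"twist":[0,0,0]},
    {"jaw":0,"slide":[0.016,-0.034,0],"twist":[0,0,0]},
    {"jaw":0,"slide":[0.016,-0.034,0],"twist":[0,0,0]},
    {"jaw":0,"slide":[0.016,-0.034,0],"twist":[0,0,0]},
    {"jaw":0,"slide":[0.016,-0.034,0],"twist":[0,0,0]},
    {"jaw":0,"slide":[0.016,-0.034,0],"twist":[0,0,0]},
    {"jaw":0,"slide":[0.01,-0.02,0],"twist":[0,0,0]},
    {"jaw":0,"slide":[0,0,0],"twist":[0,0,0]},
    {"jaw":0,"slide":[0,0,0],"twist":[0,0,0]},
  ],
)

```text
clock: 18.62
tool_pos: [0.5438, 0.3354, 0.1509]
eef_rot: [0.985, 0.174, -0.002, 0.001]
force: [-0.6, 0.1, 0.5]
finger_gap: 1.002
grasp_force: 0.0
```

```bash
python3 - <<'E'
from h import *
to((.548,.338,.05),(.94,.342,0))
E
```

```text
t 18.62 tcp [0.5438 0.3354 0.1509] x [ 0.939  0.344 -0.005] z [-0.004 -0.003 -1.   ] j [ 0.53  0.46  1.49 -0.    1.19  1.75] gap 1.002
slide [ 0.0053 -0.0011  0.1009]
twist [0.06 0.26 0.11]
```

Emit:
step_arm(
  moves=[
    {"jaw":0,"slide":[0.004,0,0.03],"twist":[0,0,0]},
    {"jaw":0,"slide":[0,0,0.03],"twist":[0,0,0]},
    {"jaw":0,"slide":[0,0,0.03],"twist":[0,0,0]},
    {"jaw":0,"slide":[0,0,0.025],"twist":[0,0,0]},
    {"jaw":0,"slide":[0,0,0.01],"twist":[0,0,0]},
    {"jaw":0,"slide":[0,0,0],"twist":[0,0,0]},
    {"jaw":0,"slide":[0,0,0],"twist":[0,0,0]},
  ],
)

```text
clock: 19.2
tool_pos: [0.549, 0.3355, 0.0287]
eef_rot: [0.985, 0.173, -0.0, 0.0]
force: [0.3, 0.2, 0.4]
finger_gap: 1.0
grasp_force: 0.0
```

```bash
python3 - <<'E'
from h import *
to((.548,.338,-.008),(.94,.342,0)); print(robot.get_state()['force'])
s=snap('scene','s7.png');t=snap('top','t7.png')
a=cv2.resize(cv2.imread('pics/s7.png')[195:280,430:530],(400,340),interpolation=2)
b=cv2.resize(cv2.imread('pics/t7.png')[185:270,150:250],(400,340),interpolation=2)
cv2.imwrite('pics/c7.png',np.hstack([a,b]))
E
```

```text
t 19.2 tcp [0.549  0.3355 0.0287] x [ 0.94   0.341 -0.001] z [-0. -0. -1.] j [ 0.53  0.58  1.63 -0.    0.94  1.75] gap 1.0
slide [-0.     -0.0027  0.0367]
twist [ 0.01  0.03 -0.07]
[0.33413184 0.17683515 0.43755543]
```

View pics/c7.png

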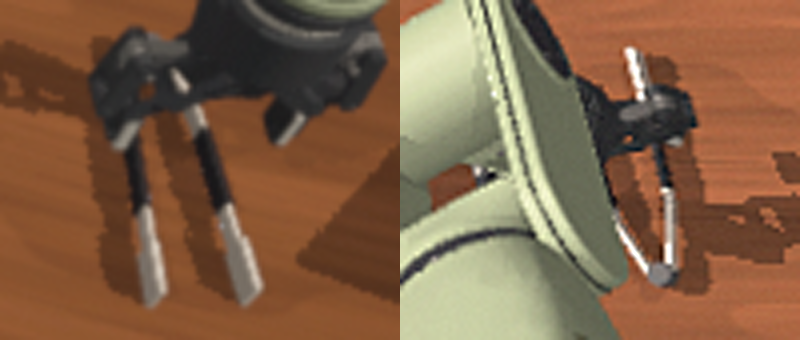

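```bash
python3 - <<'E'
from h import *
s=load('s7.png');t=load('t7.png')
print(tri(s,(461,232.3),t,(219.8,221)))
for z in(.05,.06,.065,.07): print(atz(s,(481.6,231),z),atz(s,(461,232.3),z),atz(s,(502.3,229.8),z),atz(t,(219.8,221),z))
E
```

```text
(array([0.5588, 0.2976, 0.0421]), 0.0095)
[0.5436 0.3469 0.05  ] [0.5625 0.3009 0.05  ] [0.5249 0.3933 0.05  ] [0.5581 0.2906 0.05  ]
[0.5499 0.3443 0.06  ] [0.5686 0.2988 0.06  ] [0.5314 0.3902 0.06  ] [0.5568 0.2879 0.06  ]
[0.5531 0.343  0.065 ] [0.5716 0.2978 0.065 ] [0.5347 0.3886 0.065 ] [0.5561 0.2866 0.065 ]
[0.5562 0.3417 0.07  ] [0.5746 0.2968 0.07  ] [0.5379 0.387  0.07  ] [0.5555 0.2852 0.07  ]
```

The fingers straddle the tongs: inner tips at about scene (461,232) and (500,230), pads between them. The open fingertips are at z≈0.06 with TCP z 0.029. I'll descend and close lightly on the pads.

Emit:
step_arm(
  force=20,
  moves=[
    {"jaw":0,"slide":[0,0,0.015],"twist":[0,0,0]},
    {"jaw":0,"slide":[0,0,0.015],"twist":[0,0,0]},
    {"jaw":0.1,"slide":[0,0,0.007],"twist":[0,0,0]},
    {"jaw":0.2,"slide":[0,0,0.004],"twist":[0,0,0]},
    {"jaw":0.3,"slide":[0,0,0],"twist":[0,0,0]},
    {"jaw":0.36,"slide":[0,0,0],"twist":[0,0,0]},
    {"jaw":0.4,"slide":[0,0,0],"twist":[0,0,0]},
    {"jaw":0.44,"slide":[0,0,0],"twist":[0,0,0]},
    {"jaw":0.44,"slide":[0,0,0],"twist":[0,0,0]},
    {"jaw":0.44,"slide":[0,0,0],"twist":[0,0,0]},
  ],
)

```text
clock: 20.13
tool_pos: [0.55, 0.337, -0.0107]
eef_rot: [0.985, 0.173, 0.002, -0.001]
force: [0.6, 0.2, 5.8]
finger_gap: 0.558
grasp_force: 5.4
```

```bash
python3 - <<'E'
from h import *
to((.548,.338,-.008),(.94,.342,0)); s=robot.get_state();print(s['force'],s['grasp_force'])
E
```

```text
t 20.13 tcp [ 0.55    0.337  -0.0107] x [0.94  0.342 0.003] z [ 0.003  0.002 -1.   ] j [0.53 0.62 1.66 0.   0.86 1.75] gap 0.558
slide [-0.0015 -0.0016 -0.0027]
twist [-0.04 -0.2  -0.02]
[0.56352651 0.17246173 5.83269391] 5.423224121332169
```

Emit:
step_arm(
  moves=[
    {"jaw":0.44,"slide":[0,0,-0.004],"twist":[0,0,0]},
    {"jaw":0.45,"slide":[0,0,-0.01],"twist":[0,0,0]},
    {"jaw":0.45,"slide":[0,0,-0.015],"twist":[0,0,0]},
    {"jaw":0.45,"slide":[0,0,-0.02],"twist":[0,0,0]},
    {"jaw":0.45,"slide":[0,0,-0.02],"twist":[0,0,0]},
    {"jaw":0.45,"slide":[0,0,-0.01],"twist":[0,0,0]},
    {"jaw":0.45,"slide":[0,0,0],"twist":[0,0,0]},
    {"jaw":0.45,"slide":[0,0,0],"twist":[0,0,0]},
  ],
)

```text
clock: 20.8
tool_pos: [0.5488, 0.3363, 0.0669]
eef_rot: [0.985, 0.173, 0.0, -0.0]
force: [0.3, 0.1, -1.6]
finger_gap: 0.544
grasp_force: 3.6
```

```bash
python3 - <<'E'
from h import *
to((.5,.06,.068),(.94,.342,0)); s=robot.get_state();print(s['force'],s['grasp_force'])
s=snap('scene','s8.png');t=snap('top','t8.png')
a=cv2.resize(cv2.imread('pics/s8.png')[170:270,430:530],(400,400),interpolation=2)
b=cv2.resize(cv2.imread('pics/t8.png')[180:280,150:250],(400,400),interpolation=2)
cv2.imwrite('pics/c8.png',np.hstack([a,b]))
E
```

```text
t 20.8 tcp [0.5488 0.3363 0.0669] x [0.94  0.342 0.001] z [ 0.  0. -1.] j [0.53 0.54 1.59 0.   1.01 1.75] gap 0.544
slide [-0.1402  0.243  -0.0012]
twist [-0.01 -0.03 -0.02]
[ 0.31086531  0.1415607  -1.60275866] 3.5596496611833572
```

View pics/c8.png

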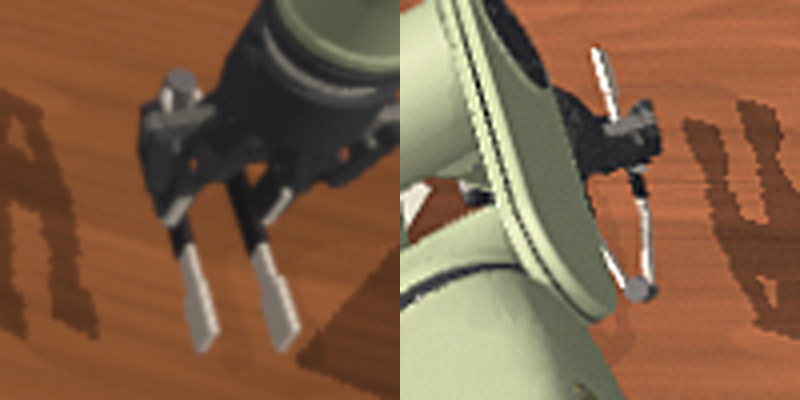

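The tongs hang level in the gripper, jaws forward: tips at about scene (481,257) and (501,257), heel at (475,189); in the top view the heel is at (210,252) and the right tip at (199,192). I'll measure their pose in the gripper.

```bash
python3 - <<'E'
from h import *
s=load('s8.png');t=load('t8.png')
print('heel',tri(s,(474.6,189.3),t,(209.6,252.2)))
print('tipR',tri(s,(480.5,257),t,(198.8,192)), 'tips scene @.09',atz(s,(480.8,257),.09),atz(s,(501,256.7),.09))
p=np.array([.5488,.3363,0]);dx=np.array([.94,.342,0]);dy=np.array([-.342,.94,0])
for z in(.091,.104): print(z,'pred heel',proj(s,p-dx*.085+[0,0,z]),proj(t,p-dx*.085+[0,0,z]),'tips',proj(s,p+dx*.082-dy*.024+[0,0,z]),proj(s,p+dx*.082+dy*.024+[0,0,z]),proj(t,p+dx*.082-dy*.024+[0,0,z]))
E
```

```text
heel (array([0.466 , 0.304 , 0.0982]), 0.0022)
tipR (array([0.635 , 0.3423, 0.0917]), 0.0015) tips scene @.09 [0.634  0.3426 0.09  ] [0.6195 0.3844 0.09  ]
0.091 pred heel [[474.32406003 192.25732683]] [[208.83656083 251.29149487]] tips [[480.57687363 256.72380671]] [[502.4450952  256.13207565]] [[199.32398407 192.36447773]]
0.104 pred heel [[476.08156718 189.28693226]] [[207.48078311 251.01518806]] tips [[482.59165437 254.28665163]] [[504.74182678 253.68860964]] [[197.90669103 191.46062945]]
```

```bash
python3 - <<'E'
from h import *
for n in('s8.png','t8.png'):
    for g in gold(load(n))[-3:]: print(n,g)
to((.5216,.0472,.0669),(.978,-.208,0))
E
```

```text
s8.png ([335.5, 182.9], [332, 179, 8, 8, 55], [0.4983, -0.0314])
s8.png ([336.8, 199.0], [333, 195, 9, 9, 62], [0.5454, -0.013])
s8.png ([348.0, 218.9], [344, 215, 9, 9, 68], [0.5931, 0.0316])
t8.png ([310.8, 210.7], [307, 207, 8, 8, 34], [0.5924, 0.0307])
t8.png ([325.6, 226.2], [322, 222, 8, 9, 32], [0.5465, -0.0127])
t8.png ([331.7, 242.3], [328, 238, 8, 9, 51], [0.4997, -0.0301])
t 20.9 tcp [0.5479 0.3358 0.0654] x [ 0.94   0.342 -0.002] z [-0.002 -0.001 -1.   ] j [0.53 0.54 1.59 0.   1.01 1.75] gap 0.55
slide [-0.1233  0.2623 -0.0011]
twist [ 0.06  0.13 31.98]
```

Emit:
step_arm(
  moves=[
    {"jaw":0.45,"slide":[0,0,-0.01],"twist":[0,0,0]},
    {"jaw":0.45,"slide":[-0.005,0.01,-0.012],"twist":[0,0,0]},
    {"jaw":0.45,"slide":[-0.01,0.021,-0.008],"twist":[0,0,0]},
    {"jaw":0.45,"slide":[-0.012,0.025,0],"twist":[0,0,0]},
    {"jaw":0.45,"slide":[-0.012,0.026,0],"twist":[0,0,0]},
    {"jaw":0.45,"slide":[-0.012,0.026,0],"twist":[0,0,0]},
    {"jaw":0.45,"slide":[-0.012,0.026,0],"twist":[0,0,0]},
    {"jaw":0.45,"slide":[-0.012,0.026,0],"twist":[0,0,0]},
    {"jaw":0.45,"slide":[-0.012,0.026,0],"twist":[0,0,0]},
    {"jaw":0.45,"slide":[-0.012,0.026,0],"twist":[0,0,0]},
    {"jaw":0.45,"slide":[-0.012,0.025,0],"twist":[0,0,0]},
    {"jaw":0.45,"slide":[-0.01,0.02,0],"twist":[0,0,0]},
    {"jaw":0.45,"slide":[-0.002,0.005,0],"twist":[0,0,4]},
    {"jaw":0.45,"slide":[0,0,0],"twist":[0,0,6]},
    {"jaw":0.45,"slide":[0,0,0],"twist":[0,0,6]},
    {"jaw":0.45,"slide":[0,0,0],"twist":[0,0,6]},
    {"jaw":0.45,"slide":[0,0,0],"twist":[0,0,6]},
    {"jaw":0.45,"slide":[0,0,0],"twist":[0,0,4]},
    {"jaw":0.45,"slide":[0,0,0],"twist":[0,0,0]},
    {"jaw":0.45,"slide":[0,0,0],"twist":[0,0,0]},
  ],
)

```text
clock: 22.57
tool_pos: [0.5226, 0.0476, 0.0972]
eef_rot: [0.995, -0.104, 0.0, -0.0]
force: [0.4, 0.2, -0.5]
finger_gap: 0.55
grasp_force: 3.6
```

```bash
python3 - <<'E'
from h import *
to((.5216,.0472,.06),(.978,-.208,0));print(robot.get_state()['grasp_force'])
E
```

```text
t 22.57 tcp [0.5226 0.0476 0.0972] x [ 0.978 -0.207  0.001] z [ 0.001 -0.    -1.   ] j [ 0.07  0.34  1.84 -0.    0.96  1.85] gap 0.55
slide [-0.0009  0.0006  0.0372]
twist [-0.   -0.03  0.07]
3.5549823939800262
```

Emit:
step_arm(
  moves=[
    {"jaw":0.43,"slide":[-0.001,-0.001,0.02],"twist":[0,0,0]},
    {"jaw":0.43,"slide":[0,0,0.025],"twist":[0,0,0]},
    {"jaw":0.43,"slide":[0,0,0.017],"twist":[0,0,0]},
    {"jaw":0.43,"slide":[0,0,0.005],"twist":[0,0,0]},
    {"jaw":0.43,"slide":[0,0,0],"twist":[0,0,0]},
    {"jaw":0.43,"slide":[0,0,0],"twist":[0,0,0]},
  ],
)

```text
clock: 23.07
tool_pos: [0.5225, 0.0492, 0.0302]
eef_rot: [0.995, -0.104, 0.0, -0.0]
force: [0.6, 0.4, -0.8]
finger_gap: 0.572
grasp_force: 3.3
```

```bash
python3 - <<'E'
from h import *
to((.5216,.0472,-.001),(.978,-.208,0));print(robot.get_state()['grasp_force'])
for n,c in(('top',(311,210)),('scene',(348,219))):
    d=snap(n,n+'9.png');o=load(n[0]+'8.png')['pixels'].astype(int);p=d['pixels'].astype(int)
    for g in gold(d): 
        if abs(g[0][0]-c[0])<30 and abs(g[0][1]-c[1])<50: print(n,g)
    u,v=c;D=np.abs(p-o).sum(2)[v-14:v+15,u-18:u+19]
    print(n,'rows',v-14,'cols',u-18)
    print('\n'.join(''.join('.:+#'[min(3,int(x)//45)] for x in r) for r in D))
E
```

```text
t 23.07 tcp [0.5225 0.0492 0.0302] x [ 0.978 -0.208  0.001] z [ 0.001  0.    -1.   ] j [0.07 0.42 1.92 0.   0.8  1.85] gap 0.572
slide [-0.0004  0.0022  0.0312]
twist [-0.02 -0.05  0.02]
3.335842229425907
top ([326.3, 226.2], [324, 222, 6, 8, 35], [0.5466, -0.0148])
top ([331.7, 242.2], [328, 238, 8, 9, 53], [0.5, -0.0301])
top rows 196 cols 293
....................:::::+:..........
...................:##++##+..........
...............:::.+###+####.........
...::+:+++########+##+#####+.........
##############:#+##+####+###.:.......
########+###########+..#.:##.........
##++##########+..:##.+#######........
#######+.....:###############........
#+....:#:+###################........
..###########################........
##############++::###########........
########++#++#++#+##+:#######........
+++++#+++++++++#++####+##+###........
+++++++++++++:#+++####:##:###........
+++++++++++++:#+++####.##::##........
+++++++++++++:#+++####:##::##+.......
++++++++++++++##+#####:##:+###..:::..
+++++++++++++++######:+##::###.:::::.
++++++++++++++++:#+:#:+##.:###.::::::
++++++++++++++++####.::##+####
[... 966 characters left out ...]
.....##:........
.+#+:......................:.........
.....................................
.....................................
.....................................
.....................................
.....................................
.....................................
.....................................
.....................................
.....................................
.....................................
.....................................
.....................................
.....................................
.....................................
.....................................
.....................................
.....................................
```

```bash
python3 - <<'E'
from h import *
s=load('scene9.png');dx=np.array([.978,-.208,0]);dy=np.array([.208,.978,0]);p=np.array([.5225,.0492,0])
# jaws inside half ~ (50-1.8*(53-.572*85))/2
h=(50-1.8*(53-.572*85))/2;print('half',h)
for sgn in(1,-1):
  for x in(.05,.082):
    for l in(h/1000,h/1000+.005):
      for z in(.041,.067): print('L' if sgn>0 else 'R',x,round(l,4),z,proj(s,p+dx*x+dy*l*sgn+[0,0,z])[0].round(1))
A=np.array([.593,.0315,0]);print((A-p)@dx,(A-p)@dy)
E
```

```text
half 21.057999999999996
L 0.05 0.0211 0.041 [361.3 211.3]
L 0.05 0.0211 0.067 [362.1 205.9]
L 0.05 0.0261 0.041 [363.1 212.1]
L 0.05 0.0261 0.067 [363.9 206.8]
L 0.082 0.0211 0.041 [355.2 221. ]
L 0.082 0.0211 0.067 [355.9 215.8]
L 0.082 0.0261 0.041 [357.  221.9]
L 0.082 0.0261 0.067 [357.8 216.7]
R 0.05 0.0211 0.041 [346.4 203.9]
R 0.05 0.0211 0.067 [346.9 198.5]
R 0.05 0.0261 0.041 [344.6 203.1]
R 0.05 0.0261 0.067 [345.1 197.6]
R 0.082 0.0211 0.041 [340.2 213.5]
R 0.082 0.0211 0.067 [340.5 208.2]
R 0.082 0.0261 0.041 [338.4 212.6]
R 0.082 0.0261 0.067 [338.7 207.3]
0.0726306 -0.002646599999999999
```

Numerically, the jaw edges in the scene image match the predicted jaws within 1–2 px, with the sweet about 73 mm ahead and roughly centred between them. Lowering now.

Emit:
step_arm(
  moves=[
    {"jaw":0.43,"slide":[0,0.0015,0.008],"twist":[0,0,0]},
    {"jaw":0.43,"slide":[0,0,0.01],"twist":[0,0,0]},
    {"jaw":0.43,"slide":[0,0,0.008],"twist":[0,0,0]},
    {"jaw":0.43,"slide":[0,0,0.005],"twist":[0,0,0]},
    {"jaw":0.43,"slide":[0,0,0],"twist":[0,0,0]},
    {"jaw":0.43,"slide":[0,0,0],"twist":[0,0,0]},
  ],
)

```text
clock: 23.67
tool_pos: [0.5211, 0.0478, -0.002]
eef_rot: [0.994, -0.105, -0.001, 0.0]
force: [-0.3, -0.1, -0.8]
finger_gap: 0.569
grasp_force: 3.4
```

```bash
python3 - <<'E'
from h import *
to((.5216,.0472,-.001),(.978,-.208,0));s=robot.get_state();print(s['grasp_force'],s['force'])
d=snap('scene','s10.png')
for g in gold(d)[-3:]:print(g)
E
```

```text
t 23.67 tcp [ 0.5211  0.0478 -0.002 ] x [ 0.978 -0.208 -0.001] z [-0.001 -0.    -1.   ] j [0.07 0.47 1.95 0.   0.72 1.85] gap 0.569
slide [ 0.0006  0.0004 -0.001 ]
twist [ 0.02  0.08 -0.02]
3.3593930304050446 [-0.32118789 -0.13358028 -0.75494682]
([335.0, 182.8], [332, 180, 8, 7, 44], [0.4983, -0.0329])
([337.1, 199.0], [333, 195, 9, 9, 67], [0.5453, -0.0124])
([348.0, 218.7], [344, 215, 9, 9, 68], [0.5927, 0.0314])
```

Emit:
step_arm(
  force=40,
  moves=[
    {"jaw":0.46,"slide":[0,0,0],"twist":[0,0,0]},
    {"jaw":0.49,"slide":[0,0,0],"twist":[0,0,0]},
    {"jaw":0.51,"slide":[0,0,0],"twist":[0,0,0]},
    {"jaw":0.53,"slide":[0,0,0],"twist":[0,0,0]},
    {"jaw":0.55,"slide":[0,0,0],"twist":[0,0,0]},
    {"jaw":0.57,"slide":[0,0,0],"twist":[0,0,0]},
    {"jaw":0.6,"slide":[0,0,0],"twist":[0,0,0]},
    {"jaw":0.65,"slide":[0,0,0],"twist":[0,0,0]},
    {"jaw":0.75,"slide":[0,0,0],"twist":[0,0,0]},
    {"jaw":0.85,"slide":[0,0,0],"twist":[0,0,0]},
    {"jaw":0.85,"slide":[0,0,0],"twist":[0,0,0]},
  ],
)

```text
clock: 24.63
tool_pos: [0.522, 0.0478, -0.0009]
eef_rot: [0.994, -0.105, 0.001, -0.0]
force: [-0.0, -0.3, 6.2]
finger_gap: 0.452
grasp_force: 39.6
```

```bash
python3 - <<'E'
from h import *
d=snap('scene','s11.png')
for g in gold(d)[-3:]:print(g)
E
```

```text
([335.0, 182.6], [332, 180, 8, 7, 42], [0.4979, -0.0329])
([337.0, 199.1], [333, 195, 9, 9, 65], [0.5457, -0.0126])
([347.3, 218.4], [343, 214, 9, 10, 63], [0.5925, 0.0293])
```

Stopped at 38.4 mm with 40 N, which matches a sweet between the jaws (about 39 mm predicted). Lifting.

Emit:
step_arm(
  moves=[
    {"jaw":0.85,"slide":[0,0,-0.004],"twist":[0,0,0]},
    {"jaw":0.85,"slide":[0,0,-0.008],"twist":[0,0,0]},
    {"jaw":0.85,"slide":[0,0,-0.01],"twist":[0,0,0]},
    {"jaw":0.85,"slide":[0,0,-0.012],"twist":[0,0,0]},
    {"jaw":0.85,"slide":[0,0,-0.012],"twist":[0,0,0]},
    {"jaw":0.85,"slide":[0,0,-0.012],"twist":[0,0,0]},
    {"jaw":0.85,"slide":[0,0,-0.012],"twist":[0,0,0]},
    {"jaw":0.85,"slide":[0,0,-0.012],"twist":[0,0,0]},
    {"jaw":0.85,"slide":[0,0,-0.01],"twist":[0,0,0]},
    {"jaw":0.85,"slide":[0,0,-0.008],"twist":[0,0,0]},
    {"jaw":0.85,"slide":[0,0,0],"twist":[0,0,0]},
    {"jaw":0.85,"slide":[0,0,0],"twist":[0,0,0]},
    {"jaw":0.85,"slide":[0,0,0],"twist":[0,0,0]},
    {"jaw":0.85,"slide":[0,0,0],"twist":[0,0,0]},
    {"jaw":0.85,"slide":[0,0,0],"twist":[0,0,0]},
    {"jaw":0.85,"slide":[0,0,0],"twist":[0,0,0]},
  ],
)

```text
clock: 26.02
tool_pos: [0.5213, 0.0477, 0.098]
eef_rot: [0.994, -0.105, -0.001, 0.0]
force: [0.5, -0.4, -0.6]
finger_gap: 0.453
grasp_force: 40.3
```

```bash
python3 - <<'E'
from h import *
d=snap('scene','s12.png');t=snap('top','t12.png')
s=robot.get_state();print(s['tool_pos'],s['finger_gap'],s['grasp_force'],s['force'])
for g in gold(d)[-3:]:print(g)
for g in gold(t):print(g)
u=[g[0] for g in gold(d)[-3:]]
for q in u: print(q,[atz(d,q,z).tolist() for z in (.1,.115)])
print('pred',proj(d,[.593,.0305,.0165+.1]))
m=d['pixels'][140:225,195:285].astype(int);o=load('scene0.png')['pixels'][140:225,195:285].astype(int)
print('bowl diff px',(np.abs(m-o).sum(2)>90).sum())
E
```

```text
[0.52145616 0.04776808 0.09827101] 0.45541504019172596 40.27087390422821 [ 0.04994899 -0.40953222 -0.56968452]
([335.4, 182.9], [332, 179, 8, 8, 53], [0.4983, -0.0317])
([349.3, 197.2], [345, 193, 9, 10, 70], [0.5299, 0.0163])
([336.9, 198.9], [333, 195, 9, 9, 63], [0.5452, -0.0129])
([327.4, 224.8], [325, 222, 5, 6, 14], [0.5507, -0.0179])
([331.7, 242.3], [328, 238, 8, 9, 51], [0.4998, -0.0302])
[335.4, 182.9] [[0.5535, -0.0164, 0.1], [0.5633, -0.0137, 0.115]]
[349.3, 197.2] [[0.5821, 0.027, 0.1], [0.5914, 0.029, 0.115]]
[336.9, 198.9] [[0.5958, 0.0006, 0.1], [0.6048, 0.003, 0.115]]
pred [[349.77883672 197.59296943]]
bowl diff px 363
```

The held sweet is at the predicted pixel for z≈0.115. The other two are unmoved in the tray. Handing in.

```bash
python3 -c "
from workcell import robot
print(robot.finish_job())"
```

```text
the job is handed in; nothing more can be done
None
```

I handed the job in at about 26 s: one sweet is held in the tongs about 11 cm above the sideboard, the other two lie in the tray, and the bowl is back on its coaster. The simulator returned no verdict.

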